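Shift the driving trainer into third gear

TASK

The driving trainer on the desk is in second gear (the back end of its left-hand slot). Shift it up into third by pushing the lever's knob with the fingers, never gripping it: forward to neutral, across to the middle slot, then forward, away from you, until it is fully home. Do not run into first, fourth, fifth or sixth on the way, do not force the lever, leave the phone, the marker and the drinks bottle where they are, and finish with the hand clear.

Things in the scene. Friction and masses are not known exactly. Their poses are not given: they have to be found in the camera images.
- shifter: Desktop gear shifter, bolted down: black and grey box 140 x 134 mm, 112 mm high, on a dark foot plate 250 x 190 x 8 mm, with a bare aluminium gate plate on top. Origin: centre of the underside, on the desk. x points forward for the driver (roughly away from the robot), y to the driver's left, z up.
- gate_centre (a point): Middle of the gate, on the plate's upper face, axes as shifter. Three slots along x (left, middle, right), 20 mm apart, 14 mm wide, 64 mm long, joined at mid-length by a 14 mm wide neutral channel along y. Forward ends: first, third, fifth from the left; back ends: second, fourth, sixth. The lever's 10 mm steel stem runs in them and changes lane only at neutral.
- lever: The gear lever; origin: centre of its black pear-shaped knob (red disc on top) at its widest, 48 mm across; the knob reaches 35 mm below this (21 mm across there) and 24 mm above. z runs up along the lever. The lever pivots 185 mm below the origin, 25 mm above the desk at the shifter's centre, so the knob's centre is 210 mm up in middle neutral.
- gear_select (a joint): Sideways tilt of the lever, rad: +0.23 left lane (first-second), 0 middle lane (third-fourth), -0.23 right lane (fifth-sixth); the knob moves 43 mm from lane to lane. No spring: it stays where it is left. About 3 N at the knob moves it. In a slot it has about 0.025 rad of play either way.
- gear_shift (a joint): Fore-and-aft tilt of the lever, rad: 0 neutral, +0.26 fully forward, -0.26 fully back, both on slightly springy rubber stops; starts in second, between -0.25 and -0.14. The knob moves 48 mm each way. No detent: it stays where it is left. About 4 N at the knob moves it. Lanes change within about 0.03 rad of neutral; rounded ribs between the slots give a little lead-in.
- phone: Black phone lying on the desk beside the shifter, 150 x 73 x 9 mm, loose. Origin: centre of its underside; x along its length.
- marker: White marker with a blue cap lying on the desk beside the shifter, 138 mm long, 13 mm thick, loose. Origin: under its middle, on the desk; x along it towards the cap.
- tumbler: White drinks bottle with a black cap standing on the desk beside the shifter, 66 mm across, 165 mm tall, loose. Origin: centre of its underside.

How it is judged:
By the outcome, as a careful person would: the job done as asked, in the order asked, and still so for the second after the job is handed in, with the robot touching nothing.
It also fails if it takes over 58 s, if anything falls off the work surface, if the arm or the gripper's body presses on something with over 40 N, if the wrist force passes 120 N, or if a joint passes its speed limit or range.

ROBOT

A 6-joint arm with a two-finger parallel gripper is mounted at the origin on the work surface. World frame = base frame: x ahead of the robot, y to its left, z up, the work surface at z = 0. Lengths are in m, angles in rad, forces in N, time in s.
With the tool pointing down it reaches from about 0.35 to 0.725 m from the base axis. Payload 4.3 kg.
Tool frame: the origin (TCP) lies at the very end of the fingers, on their centre line; the grasp point (between the pads) lies 19 mm behind it; z points along the fingers, y is the line along which they close (so a half turn about z gives the same grasp; the last joint's range is limited). The gripper opens to 85 mm and grips with 20 to 120 N. Pads are 22 mm wide; open, the fingers measure 114 mm over their backs; the gripper's body (76 mm by 85 mm) begins 54 mm behind the grasp point. The pads swing forward as they close: fully open they stand 13 mm farther back than shut.
Start: joints at [-1.354, 0.377, 0.081, 1.274, 0, 1.46], TCP at [0.185, -0.545, 0.231] pointing down, gripper open.
Joint ranges: [-2.72, 2.72], [-0.84, 1.66], [-1.02, 1.22], [-1.77, 2.12], [-1.37, 1.28], [-3.14, 3.14]. Speed limits (rad/s): [2.57, 2.57, 3.14, 3.14, 3.14, 3.14].

INTERFACE

Orientations are given as a 3x3 rotation matrix whose columns are the frame's x, y, z axes.
In Python, from rig import manip gives the robot as it stands.
- The arm moves only by the tool move_arm, never from a script. Its argument "steps" is a list of rows, each an object of numbers: "ax", "ay", "az": the turn, a rotation vector about the tool's x, y, z in degrees; "x", "y", "z": the shift along the tool's x, y, z in cm; "fingers": the closure, from 0 (fully open) to 1 (shut). A call has 1 to 20 rows; each row is the pose to reach, as a shift and turn from the pose commanded when the call began, along the tool's axes at that moment; what a row does not reach only later rows make up. A row lasts 1/10 s, in which the tool goes at most 50 mm and 8.59 degrees, less where a joint would pass 70% of its speed; a pose out of reach is approached as far as the arm can. A call with a gripper value outside its range is refused whole. The fingers move at their own pace and stop on an object; the grip force is fixed at half the most. Time passes only in rows, so rows that repeat a pose let the fingers close. It gives the time, the measured TCP pose, the force, the opening and the grip force at its end, in the units of the state.
- manip.sense(): the state, without advancing time (a new reading comes with each control period).
- manip.snapshot(name): name is "side" or "top"; returns (picture, depth): 400x640x3 uint8, red, green, blue; 400x640 float32, m along the optical axis (not along the pixel's ray), 0 where there is no reading.
- manip.camera_params(name): a dict with "intrinsics" (3x3 intrinsics, pixels), "camera_from_world" (4x4, takes a point from world to camera coordinates). Camera axes: x right, y up, looking along -z (the intrinsics and any distortion apply to the point x, -y, -z); pixel columns grow to the right and rows downward; lengths in m; the calibration is good to about 2 mm. A picture is of the moment at which its call begins. camera_params takes no time and is no camera call.
- manip.finish_job(): hands the job in; it is judged then, once.
The state is a dict: "t": time; "q": joint angles; "joint_velocities": joint speeds; "joint_torque": joint torques, N m; "tcp_pos": TCP position; "tool_rot": TCP orientation; "wrist_force": force on the tool from outside, world axes, zero at the start; "moment": the same for the moment, N m; "width": opening from 0.0 (shut) to 1.0 (fully open); "gripper_force": force on a finger pad.
Only numpy, scipy, OpenCV 4.12 (cv2) and the standard library are available. Lean on these libraries where they do the work, as an engineer would, in place of code of your own. Each camera call takes 0.05 s, during which the arm holds its last target. There are 200 camera calls.

## Working session

There is one attempt and no reset: what is moved stays moved. The work goes in short steps, Python scripts to look and compute and a tool call to move; the robot and the scene stay as the last step left them, time stands still between calls to the robot, and variables do not carry over. Pictures are saved under pics/ and viewed, at most 10 in all, crops included, and the job is handed in when it is done.

Besides the shell and the picture viewer there is one more tool, called in YAML: its name, and indented under it one key for each argument. move_arm: Moves the arm, as the interface text tells. Its arguments: {"type":"object","properties":{"steps":{"type":"array"}},"required":["steps"]}

```bash
mkdir -p pics
cat > h.py <<'E'
import numpy as np, cv2
from rig import manip
def snap(name,fn=None):
    p,d=manip.snapshot(name)
    if fn: cv2.imwrite('pics/'+fn,p[:,:,::-1])
    return p,d
def cloud(name,d):
    c=manip.camera_params(name);K=np.array(c['intrinsics']);T=np.linalg.inv(np.array(c['camera_from_world']))
    v,u=np.indices(d.shape)
    P=np.stack([(u-K[0,2])/K[0,0]*d,-(v-K[1,2])/K[1,1]*d,-d],-1)
    return P@T[:3,:3].T+T[:3,3]
E
python3 - <<'E'
from h import *
s=manip.sense();print(s['t'],s['tcp_pos'],np.round(s['tool_rot'],3),s['width'])
for n in('top','side'):
    p,d=snap(n,n+'1.png');W=cloud(n,d);np.savez('/tmp/%s1.npz'%n,p=p,d=d,W=W)
    c=manip.camera_params(n);print(n,c)
E
```

```text
0.0 [ 0.1844273  -0.54390016  0.23032333] [[ 0.947  0.321 -0.   ]
 [ 0.321 -0.947  0.002]
 [ 0.    -0.002 -1.   ]] 0.9987307377202905
top {'intrinsics': array([[405.62461033,   0.        , 323.62212433],
       [  0.        , 405.62461033, 195.92887317],
       [  0.        ,   0.        ,   1.        ]]), 'camera_from_world': array([[-0.01754333, -0.99896086, -0.04206453,  0.06802974],
       [ 0.995128  , -0.02152736,  0.09621246, -0.60108854],
       [-0.09701802, -0.04017171,  0.99447159, -0.86011044],
       [ 0.        ,  0.        ,  0.        ,  1.        ]])}
side {'intrinsics': array([[490.69311801,   0.        , 321.0416021 ],
       [  0.        , 490.69311801, 204.67095967],
       [  0.        ,   0.        ,   1.        ]]), 'camera_from_world': array([[-0.97415807, -0.22559762,  0.01103501,  0.57222719],
       [ 0.14918885, -0.60599617,  0.78135225, -0.15936653],
       [-0.16958403,  0.7628069 ,  0.6239927 , -1.23007207],
       [ 0.        ,  0.        ,  0.        ,  1.        ]])}
```

View pics/top1.png

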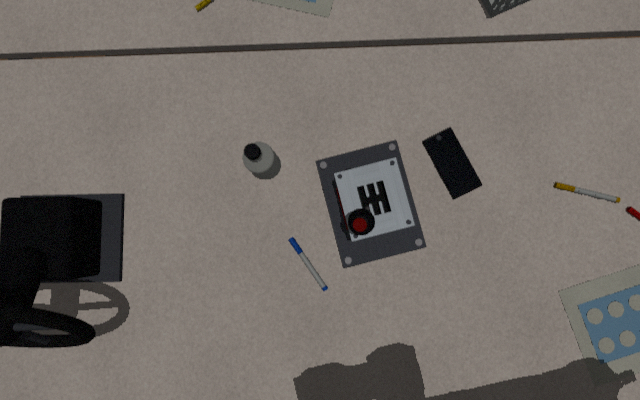

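View pics/side1.png

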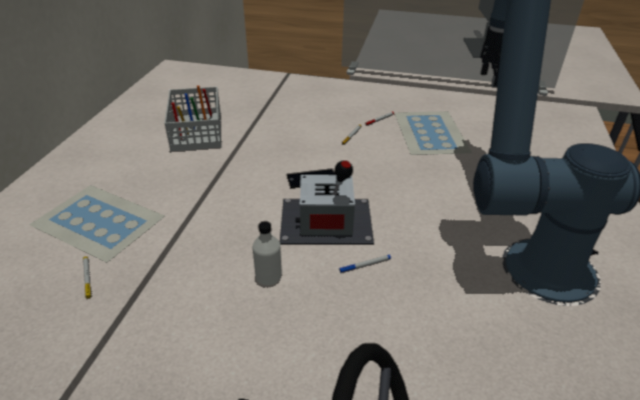

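The top view shows the foot plate with corners near (317,160), (396,141), (425,247) and (343,267). The knob is at (361,222), the phone at (452,163), the marker at (308,263) and the bottle at (258,160). Next I measure these.

Run:
```python
from h import *
z=np.load('/tmp/top1.npz');p=z['p'].astype(int);W=z['W']
def rect(m,n):
    m=m.copy();
    Q=W[m];r=cv2.minAreaRect(Q[:,:2].astype(np.float32));print(n,m.sum(),np.round(r[0],4),np.round(r[1],4),r[2],'z',np.median(Q[:,2]));return Q
roi=np.zeros(p.shape[:2],bool);roi[135:275,310:432]=1
h=W[...,2]
for lo,hi,n in((.004,.014,'foot'),(.105,.12,'gate')): rect(roi&(h>lo)&(h<hi),n)
k=np.zeros_like(roi);k[190:250,330:395]=1
Q=W[k&(h>.16)];print('knob',len(Q),Q.min(0),Q.max(0),Q.mean(0))
red=k&(p[...,0]>110)&(p[...,1]<60);print('red',red.sum(),W[red].mean(0))
# plate face by brightness
v=p.min(2); m=roi&(v>90)&(h>.1)&(h<.125);rect(m,'plate')
for c,n in(((452,163),'phone'),((308,263),'marker'),((258,160),'bottle'),((252,151),'cap')):print(n,W[c[1],c[0]])
for c in((317,160),(396,141),(425,247),(343,267)):
    # foot corners by ray at z=.008
    cp=manip.camera_params('top');K=cp['intrinsics'];T=np.linalg.inv(cp['camera_from_world'])
    r=T[:3,:3]@np.array([(c[0]-K[0,2])/K[0,0],-(c[1]-K[1,2])/K[1,1],-1]);print(T[:3,3]+r*(.008-T[2,3])/r[2])
Z=np.load('/tmp/side1.npz');Ws=Z['W'];ps=Z['p'].astype(int)
kk=np.zeros(Ws.shape[:2],bool);kk[155:185,330:358]=1
rd=kk&(ps[...,0]>100)&(ps[...,1]<60);print('side red',rd.sum(),Ws[rd].mean(0))
Q=Ws[kk&(Ws[...,2]>.16)];print(Q.min(0),Q.max(0),Q.mean(0))
```

```text
foot 4921 [ 0.5834 -0.0486] [0.2741 0.308 ] 89.18000030517578 z 0.007904492775259842
gate 3345 [ 0.5877 -0.0458] [0.1403 0.1282] 13.472538948059082 z 0.11238200387198038
knob 583 [ 0.51590729 -0.03790663  0.20134518] [0.56256783 0.02046709 0.91604924] [ 0.539107   -0.01369291  0.22810525]
red 0 [nan nan nan]
plate 3138 [ 0.5872 -0.046 ] [0.1394 0.1279] 13.511870384216309 z 0.1123641653020977
phone [ 0.67218198 -0.23151396  0.00882178]
marker [0.45582347 0.09434801 0.0094363 ]
bottle [0.66641509 0.18048236 0.13217786]
cap [0.67778988 0.18530155 0.1646013 ]
[0.68682345 0.07076391 0.008     ]
[ 0.7258492  -0.10899284  0.008     ]
[ 0.48674849 -0.16415027  0.008     ]
[0.44585006 0.01708013 0.008     ]
side red 7 [ 0.52961015 -0.01608119  0.2235524 ]
[ 0.37261486 -0.02457772  0.16019283] [0.55710576 0.97082504 0.88576286] [0.53381349 0.00273876 0.21021396]<stdin>:11: RuntimeWarning: Mean of empty slice.
  ret = um.true_divide(
```

move_arm:
  steps:
    - {"x":3,"y":-2.6,"az":1,"fingers":1}
    - {"x":6,"y":-5.2,"az":2,"fingers":1}
    - {"x":9,"y":-7.9,"az":3,"fingers":1}
    - {"x":12,"y":-10.5,"az":4,"fingers":1}
    - {"x":15,"y":-13.1,"az":5,"fingers":1}
    - {"x":18,"y":-15.8,"az":5.3,"fingers":1}
    - {"x":21,"y":-18.4,"az":5.3,"fingers":1}
    - {"x":24,"y":-21,"az":5.3,"fingers":1}
    - {"x":27,"y":-23.6,"az":5.3,"fingers":1}
    - {"x":30,"y":-26.3,"az":5.3,"fingers":1}
    - {"x":33,"y":-28.9,"az":5.3,"fingers":1}
    - {"x":36,"y":-31.5,"az":5.3,"fingers":1}
    - {"x":39,"y":-34.1,"az":5.3,"fingers":1}
    - {"x":42,"y":-36.8,"az":5.3,"fingers":1}
    - {"x":45,"y":-39.4,"az":5.3,"fingers":1}
    - {"x":45,"y":-39.4,"z":2,"az":5.3,"fingers":1}
    - {"x":45,"y":-39.4,"z":4,"az":5.3,"fingers":1}
    - {"x":45,"y":-39.4,"z":5,"az":5.3,"fingers":1}
    - {"x":45,"y":-39.4,"z":5,"az":5.3,"fingers":1}

```text
schema error: expected keys ax, ay, az, x, y, z, fingers
```

```bash
cat >> h.py <<'E'
C=np.array([.5865,-.046]);a=np.radians(13.4);R=np.array([[np.cos(a),np.sin(a)],[-np.sin(a),np.cos(a)]])
def sf(P): return (np.asarray(P)[...,:2]-C)@R.T
def rep():
    s=manip.sense();f=np.asarray(s['wrist_force'])
    print('t',round(s['t'],2),'tcp f,l',np.round(sf(s['tcp_pos'])*1000,1),'z',round(s['tcp_pos'][2],4),'F f,l',np.round(R@f[:2],1),round(f[2],1),'w',round(s['width'],2),'toolx in sf deg',np.degrees(np.arctan2(*(R@s['tool_rot'][:2,0])[::-1])))
def red():
    "red disc centre per camera -> knob axis; disc 24mm above knob centre"
    for n in('top','side'):
        p,d=snap(n);W=cloud(n,d);q=p.astype(int)
        m=(q[...,0]>60)&(q[...,0]>2.2*q[...,1])&(W[...,2]>.18)&(W[...,2]<.25)&(np.abs(sf(W)).max(-1)<.1)
        if m.sum()>3: print(n,m.sum(),np.round(sf(W[m].mean(0))*1000,1),W[m][:,2].mean())
E
python3 - <<'E'
from h import *
rep();red();snap('side','side2.png')
E
```

```text
t 0.1 tcp f,l [-506.5 -391.3] z 0.2305 F f,l [-0.5  0.1] 0.9 w 1.0 toolx in sf deg 5.3258377107516015
top 140 [-43.2  46. ] 0.22380027765312857
side 45 [-44.6  49.8] 0.22222763543293492
```

move_arm:
  steps:
    - {"ax":0,"ay":0,"z":0,"x":3,"y":-2.6,"az":1,"fingers":1}
    - {"ax":0,"ay":0,"z":0,"x":6,"y":-5.2,"az":2,"fingers":1}
    - {"ax":0,"ay":0,"z":0,"x":9,"y":-7.9,"az":3,"fingers":1}
    - {"ax":0,"ay":0,"z":0,"x":12,"y":-10.5,"az":4,"fingers":1}
    - {"ax":0,"ay":0,"z":0,"x":15,"y":-13.1,"az":5,"fingers":1}
    - {"ax":0,"ay":0,"z":0,"x":18,"y":-15.8,"az":5.3,"fingers":1}
    - {"ax":0,"ay":0,"z":0,"x":21,"y":-18.4,"az":5.3,"fingers":1}
    - {"ax":0,"ay":0,"z":0,"x":24,"y":-21,"az":5.3,"fingers":1}
    - {"ax":0,"ay":0,"z":0,"x":27,"y":-23.6,"az":5.3,"fingers":1}
    - {"ax":0,"ay":0,"z":0,"x":30,"y":-26.3,"az":5.3,"fingers":1}
    - {"ax":0,"ay":0,"z":0,"x":33,"y":-28.9,"az":5.3,"fingers":1}
    - {"ax":0,"ay":0,"z":0,"x":36,"y":-31.5,"az":5.3,"fingers":1}
    - {"ax":0,"ay":0,"z":0,"x":39,"y":-34.1,"az":5.3,"fingers":1}
    - {"ax":0,"ay":0,"z":0,"x":42,"y":-36.8,"az":5.3,"fingers":1}
    - {"ax":0,"ay":0,"z":0,"x":45,"y":-39.4,"az":5.3,"fingers":1}
    - {"ax":0,"ay":0,"x":45,"y":-39.4,"z":2,"az":5.3,"fingers":1}
    - {"ax":0,"ay":0,"x":45,"y":-39.4,"z":4,"az":5.3,"fingers":1}
    - {"ax":0,"ay":0,"x":45,"y":-39.4,"z":5,"az":5.3,"fingers":1}
    - {"ax":0,"ay":0,"x":45,"y":-39.4,"z":5,"az":5.3,"fingers":1}

```text
t: 2.15
tcp_pos: [0.4829, -0.0268, 0.1798]
tool_rot: [[0.973, 0.232, -0.003], [0.232, -0.973, 0.001], [-0.003, -0.001, -1.0]]
wrist_force: [0.4, -0.5, -0.7]
width: -0.002
gripper_force: 0.0
```

Run:
```python
from h import *
rep();red();snap('side','side3.png')
```

```text
t 2.15 tcp f,l [-96.3  42.7] z 0.1798 F f,l [ 0.3 -0.6] -0.7 w -0.0 toolx in sf deg 0.01761167233316065
side 14 [-39.1  45.6] 0.22360957021484035
```

View pics/side3.png

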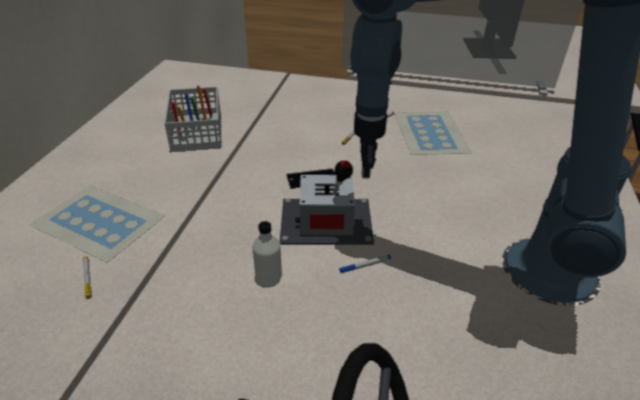

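The fingers, at about (367,165), stand just behind the knob at (344,169), shut and at the right height. I push forward most of the way to neutral.

move_arm:
  steps:
    - {"ax":0,"ay":0,"az":0,"x":1,"y":0,"z":0,"fingers":1}
    - {"ax":0,"ay":0,"az":0,"x":2,"y":0,"z":0,"fingers":1}
    - {"ax":0,"ay":0,"az":0,"x":2.6,"y":0,"z":0,"fingers":1}
    - {"ax":0,"ay":0,"az":0,"x":3.2,"y":0,"z":0,"fingers":1}
    - {"ax":0,"ay":0,"az":0,"x":3.8,"y":0,"z":0,"fingers":1}
    - {"ax":0,"ay":0,"az":0,"x":4.4,"y":0,"z":0,"fingers":1}
    - {"ax":0,"ay":0,"az":0,"x":4.9,"y":0,"z":0,"fingers":1}
    - {"ax":0,"ay":0,"az":0,"x":5.3,"y":0,"z":0,"fingers":1}
    - {"ax":0,"ay":0,"az":0,"x":5.5,"y":0,"z":0,"fingers":1}
    - {"ax":0,"ay":0,"az":0,"x":5.5,"y":0,"z":0,"fingers":1}

```text
t: 3.3
tcp_pos: [0.5379, -0.0141, 0.1813]
tool_rot: [[0.973, 0.232, -0.0], [0.232, -0.973, -0.0], [-0.0, -0.0, -1.0]]
wrist_force: [-3.5, -0.4, 2.3]
width: -0.002
gripper_force: 2.1
```

Run:
```python
from h import *
rep();red()
p,d=snap('top');q,e=snap('side')
a=cv2.resize(p[130:280,290:440],(400,400),interpolation=2);b=cv2.resize(q[130:260,270:400],(400,400),interpolation=2)
cv2.imwrite('pics/c4.png',np.hstack([a,b])[:,:,::-1])
```

```text
t 3.3 tcp f,l [-39.9  42.3] z 0.1813 F f,l [-3.5  0.4] 2.3 w -0.0 toolx in sf deg 0.03914694590987271
```

View pics/c4.png

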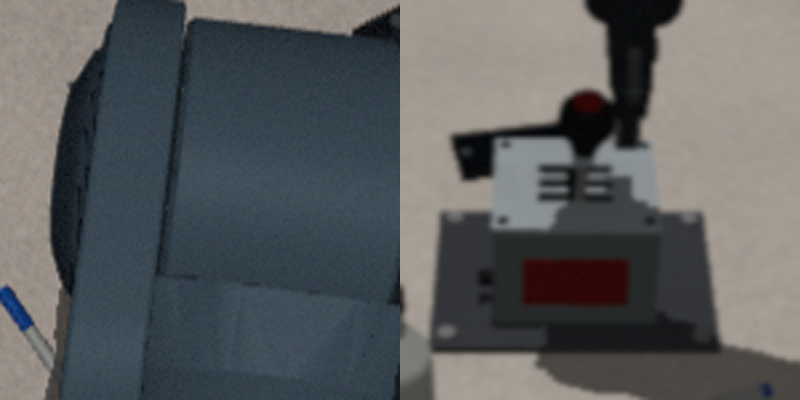

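The side view shows the shaded red disc at about (331,163), with the finger touching the knob from behind. I'll locate the disc by intersecting its ray with its known height.

```bash
cat >> h.py <<'E'
def red2(zs=.2286,n='side'):
    p,d=snap(n);q=p.astype(int)
    m=(q[...,0]>30)&(q[...,0]>2.2*q[...,1])&(q[...,0]>2.2*q[...,2]);sub=np.zeros_like(m)
    if n=='side': sub[145:187,295:370]=1
    else: sub[140:260,320:430]=1
    m&=sub; k,l,st,ce=cv2.connectedComponentsWithStats(m.astype(np.uint8))
    i=1+st[1:,4].argmax();m=l==i;u,v=ce[i]
    c=manip.camera_params(n);K=c['intrinsics'];T=np.linalg.inv(c['camera_from_world'])
    r=T[:3,:3]@np.array([(u-K[0,2])/K[0,0],-(v-K[1,2])/K[1,1],-1]);P=T[:3,3]+r*(zs-T[2,3])/r[2]
    Wm=cloud(n,d)[m];print(n,'px',m.sum(),round(u,1),round(v,1),'disc ray',np.round(sf(P)*1000,1),'depth',np.round(sf(np.median(Wm,0))*1000,1),round(np.median(Wm[:,2]),4))
E
python3 - <<'E'
from h import *
red2()
E
```

```text
side px 39 330.8 163.1 disc ray [-9.4 55.6] depth [-9.6 51.2] 0.2258
```

move_arm:
  steps:
    - {"ax":0,"ay":0,"az":0,"x":0.3,"y":0,"z":0,"fingers":1}
    - {"ax":0,"ay":0,"az":0,"x":0.5,"y":0,"z":0,"fingers":1}
    - {"ax":0,"ay":0,"az":0,"x":0.6,"y":0,"z":0,"fingers":1}
    - {"ax":0,"ay":0,"az":0,"x":0.6,"y":0,"z":0,"fingers":1}

```text
t: 3.95
tcp_pos: [0.5439, -0.0128, 0.1813]
tool_rot: [[0.973, 0.232, 0.0], [0.232, -0.973, -0.0], [0.0, 0.0, -1.0]]
wrist_force: [-4.4, 0.5, 3.1]
width: 0.001
gripper_force: 2.0
```

Run:
```python
from h import *
rep();red2()
```

```text
t 3.95 tcp f,l [-33.8  42.2] z 0.1813 F f,l [-4.2  1.5] 3.1 w 0.0 toolx in sf deg 0.028801115768744424
side px 42 328.0 162.9 disc ray [-2.6 55. ] depth [-2.8 52.5] 0.2265
```

move_arm:
  steps:
    - {"ax":0,"ay":0,"az":0,"x":-1.2,"y":0,"z":0,"fingers":1}
    - {"ax":0,"ay":0,"az":0,"x":-2.5,"y":-0.5,"z":0,"fingers":1}
    - {"ax":0,"ay":0,"az":0,"x":-2.5,"y":-3,"z":0,"fingers":1}
    - {"ax":0,"ay":0,"az":0,"x":-2.5,"y":-5.5,"z":0,"fingers":1}
    - {"ax":0,"ay":0,"az":0,"x":0,"y":-5.5,"z":0,"fingers":1}
    - {"ax":0,"ay":0,"az":0,"x":2.5,"y":-5.5,"z":0,"fingers":1}
    - {"ax":0,"ay":0,"az":0,"x":3.3,"y":-5.5,"z":0,"fingers":1}
    - {"ax":0,"ay":0,"az":0,"x":3.3,"y":-5.5,"z":0,"fingers":1}

```text
t: 4.8
tcp_pos: [0.5645, 0.0485, 0.181]
tool_rot: [[0.973, 0.233, 0.002], [0.233, -0.973, -0.0], [0.001, 0.0, -1.0]]
wrist_force: [-0.9, 0.0, -0.1]
width: 0.003
gripper_force: 0.0
```

Run:
```python
from h import *
rep()
p,d=snap('top');q,e=snap('side')
a=cv2.resize(p[130:280,290:440],(400,400),interpolation=2);b=cv2.resize(q[130:260,270:400],(400,400),interpolation=2)
cv2.imwrite('pics/c5.png',np.hstack([a,b])[:,:,::-1])
```

```text
t 4.8 tcp f,l [ 0.5 97. ] z 0.181 F f,l [-0.8  0.2] -0.1 w 0.0 toolx in sf deg 0.0458089064316709
```

View pics/c5.png

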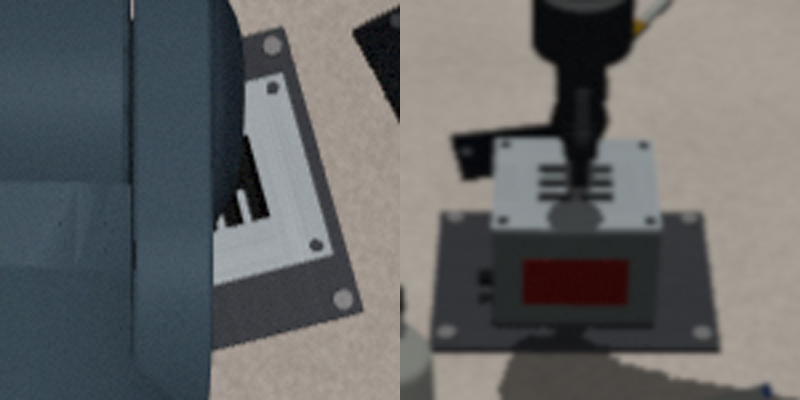

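In the side view the fingertip, at crop (578,190), stands in front of the knob and lined up with the neutral channel. I approach slowly to find where contact starts.

move_arm:
  steps:
    - {"ax":0,"ay":0,"az":0,"x":-0.1,"y":0.8,"z":0,"fingers":1}
    - {"ax":0,"ay":0,"az":0,"x":-0.1,"y":1.4,"z":0,"fingers":1}
    - {"ax":0,"ay":0,"az":0,"x":-0.1,"y":1.7,"z":0,"fingers":1}

```text
t: 5.2
tcp_pos: [0.5657, 0.0306, 0.1815]
tool_rot: [[0.973, 0.231, 0.0], [0.231, -0.973, 0.0], [0.0, -0.0, -1.0]]
wrist_force: [-0.3, 1.3, 1.1]
width: -0.0
gripper_force: 0.9
```

move_arm:
  steps:
    - {"ax":0,"ay":0,"az":0,"x":0,"y":0.2,"z":0,"fingers":1}
    - {"ax":0,"ay":0,"az":0,"x":0,"y":0.3,"z":0,"fingers":1}

```text
t: 5.4
tcp_pos: [0.5665, 0.0292, 0.1817]
tool_rot: [[0.973, 0.232, 0.0], [0.232, -0.973, 0.002], [0.001, -0.002, -1.0]]
wrist_force: [-2.2, 4.3, 4.4]
width: 0.0
gripper_force: 2.4
```

move_arm:
  steps:
    - {"ax":0,"ay":0,"az":0,"x":0,"y":0.2,"z":0,"fingers":1}
    - {"ax":0,"ay":0,"az":0,"x":0,"y":0.3,"z":0,"fingers":1}

```text
t: 5.6
tcp_pos: [0.5675, 0.0268, 0.1822]
tool_rot: [[0.972, 0.233, 0.001], [0.233, -0.972, 0.002], [0.002, -0.002, -1.0]]
wrist_force: [-2.3, 4.6, 6.8]
width: 0.0
gripper_force: 3.9
```

move_arm:
  steps:
    - {"ax":0,"ay":0,"az":0,"x":0,"y":0.2,"z":0,"fingers":1}
    - {"ax":0,"ay":0,"az":0,"x":0,"y":0.3,"z":0,"fingers":1}

```text
t: 5.8
tcp_pos: [0.5685, 0.0241, 0.1829]
tool_rot: [[0.972, 0.233, 0.002], [0.233, -0.972, 0.002], [0.003, -0.002, -1.0]]
wrist_force: [-2.9, 6.3, 9.7]
width: -0.001
gripper_force: 5.1
```

```bash
python3 -c "
from h import *
rep()"
```

```text
t 5.8 tcp f,l [-1.2 72.3] z 0.1829 F f,l [-1.3  6.8] 9.7 w -0.0 toolx in sf deg 0.09080684983280406
```

Contact began at l≈79 mm. The rising upward force suggests the fingers' thicker upper part is riding on the knob, so I back off, raise the tip by 1.6 cm and push again.

move_arm:
  steps:
    - {"ax":0,"ay":0,"az":0,"x":0,"y":-1.0,"z":0,"fingers":1}
    - {"ax":0,"ay":0,"az":0,"x":0,"y":-1.5,"z":-1.0,"fingers":1}
    - {"ax":0,"ay":0,"az":0,"x":0,"y":-1.5,"z":-1.6,"fingers":1}
    - {"ax":0,"ay":0,"az":0,"x":0,"y":-0.8,"z":-1.6,"fingers":1}
    - {"ax":0,"ay":0,"az":0,"x":0,"y":-0.2,"z":-1.6,"fingers":1}
    - {"ax":0,"ay":0,"az":0,"x":0,"y":0.2,"z":-1.6,"fingers":1}
    - {"ax":0,"ay":0,"az":0,"x":0,"y":0.4,"z":-1.6,"fingers":1}

```text
t: 6.5
tcp_pos: [0.5691, 0.0189, 0.1974]
tool_rot: [[0.973, 0.232, 0.0], [0.232, -0.973, 0.002], [0.001, -0.002, -1.0]]
wrist_force: [-0.1, 4.3, 3.2]
width: -0.003
gripper_force: 2.2
```

move_arm:
  steps:
    - {"ax":0,"ay":0,"az":0,"x":0,"y":0.2,"z":0,"fingers":1}
    - {"ax":0,"ay":0,"az":0,"x":0,"y":0.4,"z":0,"fingers":1}

```text
t: 6.7
tcp_pos: [0.5699, 0.0151, 0.1973]
tool_rot: [[0.973, 0.232, 0.0], [0.232, -0.973, 0.0], [0.0, -0.0, -1.0]]
wrist_force: [-0.5, 4.4, 2.7]
width: -0.002
gripper_force: 2.2
```

```bash
python3 -c "
from h import *
rep();red2()"
```

```text
t 6.7 tcp f,l [-2.  63.3] z 0.1973 F f,l [0.5 4.4] 2.7 w -0.0 toolx in sf deg 0.03539970631931561Traceback (most recent call last):
  File "<string>", line 3, in <module>
    rep();red2()
          ~~~~^^
  File "h.py", line 29, in red2
    i=1+st[1:,4].argmax();m=l==i;u,v=ce[i]
        ~~~~~~~~~~~~~~~^^
ValueError: attempt to get argmax of an empty sequence
```

Clean sliding now at about 4 N. I continue across.

move_arm:
  steps:
    - {"ax":0,"ay":0,"az":0,"x":0,"y":0.4,"z":0,"fingers":1}
    - {"ax":0,"ay":0,"az":0,"x":0,"y":0.8,"z":0,"fingers":1}
    - {"ax":0,"ay":0,"az":0,"x":0,"y":1.2,"z":0,"fingers":1}
    - {"ax":0,"ay":0,"az":0,"x":0,"y":1.6,"z":0,"fingers":1}
    - {"ax":0,"ay":0,"az":0,"x":0,"y":2.0,"z":0,"fingers":1}
    - {"ax":0,"ay":0,"az":0,"x":0,"y":2.0,"z":0,"fingers":1}

```text
t: 7.35
tcp_pos: [0.5746, -0.0053, 0.1971]
tool_rot: [[0.973, 0.231, -0.0], [0.231, -0.973, -0.001], [-0.0, 0.001, -1.0]]
wrist_force: [-0.5, 2.4, 2.6]
width: -0.001
gripper_force: 1.5
```

Run:
```python
from h import *
rep()
p,d=snap('top');q,e=snap('side')
a=cv2.resize(p[130:280,290:440],(400,400),interpolation=2);b=cv2.resize(q[130:260,270:400],(400,400),interpolation=2)
cv2.imwrite('pics/c6.png',np.hstack([a,b])[:,:,::-1])
```

```text
t 7.35 tcp f,l [-2.1 42.4] z 0.1971 F f,l [0.1 2.4] 2.6 w -0.0 toolx in sf deg -0.02523884169005054
```

View pics/c6.png

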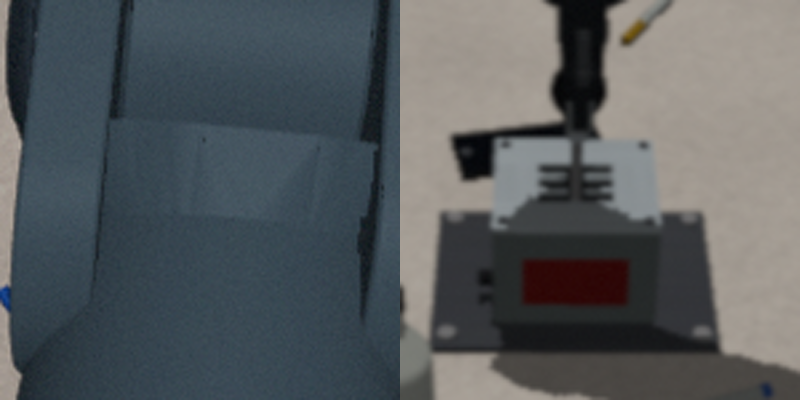

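The fingers hide the knob here (crop (580,90)). I retreat well to the left for a clear top view.

move_arm:
  steps:
    - {"ax":0,"ay":0,"az":0,"x":0,"y":-2,"z":0,"fingers":1}
    - {"ax":0,"ay":0,"az":0,"x":-1,"y":-5,"z":-3,"fingers":1}
    - {"ax":0,"ay":0,"az":0,"x":-3,"y":-9,"z":-4,"fingers":1}
    - {"ax":0,"ay":0,"az":0,"x":-4,"y":-13,"z":-4,"fingers":1}
    - {"ax":0,"ay":0,"az":0,"x":-6,"y":-17,"z":-4,"fingers":1}
    - {"ax":0,"ay":0,"az":0,"x":-6,"y":-17,"z":-4,"fingers":1}

```text
t: 8.05
tcp_pos: [0.4734, 0.1492, 0.2371]
tool_rot: [[0.971, 0.237, -0.002], [0.237, -0.971, -0.001], [-0.002, 0.001, -1.0]]
wrist_force: [-0.3, -0.8, -0.6]
width: 0.002
gripper_force: 0.0
```

Run:
```python
from h import *
rep()
red()
try: red2(.234,'top')
except Exception as e: print(e)
try: red2(.234)
except Exception as e: print(e)
```

```text
t 8.05 tcp f,l [-64.8 216.1] z 0.2371 F f,l [-0.4 -0.7] -0.6 w 0.0 toolx in sf deg 0.3185465270690211
top 166 [-0.7  7.2] 0.23354252078931245
side 34 [-2.8 12.2] 0.23247169078637164
top px 179 375.1 193.9 disc ray [-0.7  7.6] depth [-0.8  7.8] 0.2335
side px 43 327.8 152.4 disc ray [-2.6 16.5] depth [-3.  13.5] 0.2323
```

Clear top view: the disc is at f≈-0.7, l≈+7.4 mm, so the knob is about 6.5 mm left of the middle lane. I go back to the same place and push 6 mm further.

move_arm:
  steps:
    - {"ax":0,"ay":0,"az":0,"x":2,"y":4,"z":0,"fingers":1}
    - {"ax":0,"ay":0,"az":0,"x":4,"y":8,"z":0,"fingers":1}
    - {"ax":0,"ay":0,"az":0,"x":5.5,"y":12,"z":0,"fingers":1}
    - {"ax":0,"ay":0,"az":0,"x":6.1,"y":14,"z":2,"fingers":1}
    - {"ax":0,"ay":0,"az":0,"x":6.1,"y":15,"z":4,"fingers":1}
    - {"ax":0,"ay":0,"az":0,"x":6.1,"y":16.4,"z":4,"fingers":1}
    - {"ax":0,"ay":0,"az":0,"x":6.1,"y":17,"z":4,"fingers":1}
    - {"ax":0,"ay":0,"az":0,"x":6.1,"y":17.3,"z":4,"fingers":1}
    - {"ax":0,"ay":0,"az":0,"x":6.1,"y":17.6,"z":4,"fingers":1}
    - {"ax":0,"ay":0,"az":0,"x":6.1,"y":17.6,"z":4,"fingers":1}

```text
t: 9.25
tcp_pos: [0.5769, -0.0097, 0.198]
tool_rot: [[0.973, 0.233, 0.001], [0.233, -0.973, 0.0], [0.001, -0.0, -1.0]]
wrist_force: [-1.0, 2.2, -1.1]
width: 0.002
gripper_force: 1.2
```

```bash
python3 -c "
from h import *
rep()"
```

```text
t 9.25 tcp f,l [-0.9 37.5] z 0.198 F f,l [-0.5  2.3] -1.1 w 0.0 toolx in sf deg 0.049918693349918455
```

move_arm:
  steps:
    - {"ax":0,"ay":0,"az":0,"x":0,"y":0.2,"z":0,"fingers":1}
    - {"ax":0,"ay":0,"az":0,"x":0,"y":0.2,"z":0,"fingers":1}
    - {"ax":0,"ay":0,"az":0,"x":0,"y":-2,"z":0,"fingers":1}
    - {"ax":0,"ay":0,"az":0,"x":-2,"y":-3,"z":0,"fingers":1}
    - {"ax":0,"ay":0,"az":0,"x":-5,"y":-3,"z":0.5,"fingers":1}
    - {"ax":0,"ay":0,"az":0,"x":-7,"y":-1,"z":0.5,"fingers":1}
    - {"ax":0,"ay":0,"az":0,"x":-7,"y":2,"z":0.5,"fingers":1}
    - {"ax":0,"ay":0,"az":0,"x":-7,"y":3.6,"z":0.5,"fingers":1}
    - {"ax":0,"ay":0,"az":0,"x":-7,"y":3.6,"z":0.5,"fingers":1}

```text
t: 10.15
tcp_pos: [0.5187, -0.0635, 0.1929]
tool_rot: [[0.973, 0.229, 0.003], [0.229, -0.973, -0.002], [0.002, 0.002, -1.0]]
wrist_force: [-0.0, -0.3, -0.6]
width: -0.001
gripper_force: 0.0
```

```bash
python3 -c "
from h import *
rep();red2(.234)"
```

```text
t 10.15 tcp f,l [-70.   -1.3] z 0.1929 F f,l [-0.1 -0.3] -0.6 w -0.0 toolx in sf deg -0.1374922612353689
side px 37 327.8 151.0 disc ray [-2.8 10.2] depth [-2.7  6.9] 0.2324
```

The disc is now at l≈+1 mm, inside the middle lane's play. I push forward.

move_arm:
  steps:
    - {"ax":0,"ay":0,"az":0,"x":1.5,"y":0,"z":0,"fingers":1}
    - {"ax":0,"ay":0,"az":0,"x":2.8,"y":0,"z":0,"fingers":1}
    - {"ax":0,"ay":0,"az":0,"x":3.4,"y":0,"z":0,"fingers":1}
    - {"ax":0,"ay":0,"az":0,"x":4,"y":0,"z":0,"fingers":1}
    - {"ax":0,"ay":0,"az":0,"x":4.5,"y":0,"z":0,"fingers":1}

```text
t: 10.7
tcp_pos: [0.5602, -0.0506, 0.1923]
tool_rot: [[0.973, 0.233, -0.002], [0.233, -0.973, -0.001], [-0.002, 0.0, -1.0]]
wrist_force: [-4.3, -0.5, 3.5]
width: -0.002
gripper_force: 2.2
```

```bash
python3 -c "
from h import *
rep();red2(.234)"
```

```text
t 10.7 tcp f,l [-26.7   1.7] z 0.1923 F f,l [-4.3  0.5] 3.5 w -0.0 toolx in sf deg 0.04927278622694638
side px 26 324.8 150.7 disc ray [4.6 8.8] depth [5.2 6.6] 0.2324
```

move_arm:
  steps:
    - {"ax":0,"ay":0,"az":0,"x":0.5,"y":0,"z":0,"fingers":1}
    - {"ax":0,"ay":0,"az":0,"x":1,"y":0,"z":0,"fingers":1}
    - {"ax":0,"ay":0,"az":0,"x":1.5,"y":0,"z":0,"fingers":1}
    - {"ax":0,"ay":0,"az":0,"x":2,"y":0,"z":0,"fingers":1}
    - {"ax":0,"ay":0,"az":0,"x":2.5,"y":0,"z":0,"fingers":1}
    - {"ax":0,"ay":0,"az":0,"x":3,"y":0,"z":0,"fingers":1}
    - {"ax":0,"ay":0,"az":0,"x":3.2,"y":0,"z":0,"fingers":1}
    - {"ax":0,"ay":0,"az":0,"x":3.2,"y":0,"z":0,"fingers":1}

```text
t: 11.55
tcp_pos: [0.5922, -0.0433, 0.1917]
tool_rot: [[0.973, 0.232, -0.001], [0.232, -0.973, 0.0], [-0.001, -0.0, -1.0]]
wrist_force: [-3.2, -0.1, -0.1]
width: 0.002
gripper_force: 1.5
```

```bash
python3 -c "
from h import *
rep();red2(.227)"
```

```text
t 11.55 tcp f,l [6.1 1.3] z 0.1917 F f,l [-3.1  0.7] -0.1 w 0.0 toolx in sf deg 0.03516731089128382
side px 21 309.9 152.2 disc ray [41.6  5.2] depth [41.9  6.4] 0.2276
```

move_arm:
  steps:
    - {"ax":0,"ay":0,"az":0,"x":0.3,"y":0,"z":0,"fingers":1}
    - {"ax":0,"ay":0,"az":0,"x":0.6,"y":0,"z":0,"fingers":1}
    - {"ax":0,"ay":0,"az":0,"x":0.7,"y":0,"z":0,"fingers":1}

```text
t: 11.9
tcp_pos: [0.5985, -0.0417, 0.1916]
tool_rot: [[0.973, 0.232, -0.002], [0.232, -0.973, 0.0], [-0.001, -0.0, -1.0]]
wrist_force: [-3.7, -2.2, -3.1]
width: 0.0
gripper_force: 1.9
```

move_arm:
  steps:
    - {"ax":0,"ay":0,"az":0,"x":0.1,"y":0,"z":0,"fingers":1}
    - {"ax":0,"ay":0,"az":0,"x":0.2,"y":0,"z":0,"fingers":1}

```text
t: 12.1
tcp_pos: [0.6006, -0.0413, 0.192]
tool_rot: [[0.973, 0.232, -0.001], [0.232, -0.973, -0.0], [-0.001, -0.0, -1.0]]
wrist_force: [-3.8, -0.6, -2.8]
width: 0.001
gripper_force: 1.9
```

```bash
python3 -c "
from h import *
rep();red2(.227)"
```

```text
t 12.1 tcp f,l [14.8  1.3] z 0.192 F f,l [-3.9  0.3] -2.8 w 0.0 toolx in sf deg 0.02261580224404791
side px 24 306.4 152.6 disc ray [50.1  7.3] depth [49.8  6.2] 0.2265
```

move_arm:
  steps:
    - {"ax":0,"ay":0,"az":0,"x":0.1,"y":0,"z":0,"fingers":1}
    - {"ax":0,"ay":0,"az":0,"x":0.2,"y":0,"z":0,"fingers":1}

```text
t: 12.35
tcp_pos: [0.6023, -0.0409, 0.192]
tool_rot: [[0.973, 0.232, -0.001], [0.232, -0.973, -0.0], [-0.001, -0.0, -1.0]]
wrist_force: [-6.1, -0.5, -4.1]
width: 0.001
gripper_force: 2.6
```

move_arm:
  steps:
    - {"ax":0,"ay":0,"az":0,"x":0.1,"y":0,"z":0,"fingers":1}
    - {"ax":0,"ay":0,"az":0,"x":0.1,"y":0,"z":0,"fingers":1}

```text
t: 12.55
tcp_pos: [0.603, -0.0407, 0.1919]
tool_rot: [[0.973, 0.232, -0.002], [0.232, -0.973, -0.0], [-0.002, -0.0, -1.0]]
wrist_force: [-5.3, -0.7, -3.7]
width: 0.002
gripper_force: 2.8
```

move_arm:
  steps:
    - {"ax":0,"ay":0,"az":0,"x":0.1,"y":0,"z":0,"fingers":1}
    - {"ax":0,"ay":0,"az":0,"x":0.1,"y":0,"z":0,"fingers":1}

```text
t: 12.75
tcp_pos: [0.6037, -0.0405, 0.1918]
tool_rot: [[0.973, 0.232, -0.002], [0.232, -0.973, -0.0], [-0.002, -0.0, -1.0]]
wrist_force: [-6.4, -1.1, -3.3]
width: -0.001
gripper_force: 3.1
```

```bash
python3 -c "
from h import *
rep();red2(.227)"
```

```text
t 12.75 tcp f,l [18.   1.3] z 0.1918 F f,l [-6.5  0.4] -3.3 w -0.0 toolx in sf deg 0.014748774749217833
side px 21 305.5 152.9 disc ray [52.3  8.6] depth [52.8  7.1] 0.2254
```

move_arm:
  steps:
    - {"ax":0,"ay":0,"az":0,"x":0.1,"y":0,"z":0,"fingers":1}
    - {"ax":0,"ay":0,"az":0,"x":0.1,"y":0,"z":0,"fingers":1}

```text
t: 13.0
tcp_pos: [0.6044, -0.0403, 0.1917]
tool_rot: [[0.973, 0.232, -0.003], [0.232, -0.973, -0.0], [-0.003, -0.0, -1.0]]
wrist_force: [-6.5, -1.6, -3.3]
width: -0.002
gripper_force: 3.4
```

move_arm:
  steps:
    - {"ax":0,"ay":0,"az":0,"x":0.1,"y":0,"z":0,"fingers":1}
    - {"ax":0,"ay":0,"az":0,"x":0.1,"y":0,"z":0,"fingers":1}

```text
t: 13.2
tcp_pos: [0.6051, -0.0402, 0.1916]
tool_rot: [[0.973, 0.232, -0.004], [0.232, -0.973, -0.001], [-0.004, -0.0, -1.0]]
wrist_force: [-7.9, -1.4, -3.3]
width: -0.001
gripper_force: 3.7
```

```bash
python3 -c "
from h import *
rep();red2(.227)"
```

```text
t 13.2 tcp f,l [19.4  1.4] z 0.1916 F f,l [-8.   0.5] -3.3 w -0.0 toolx in sf deg 0.008510224860444343
side px 24 305.2 153.2 disc ray [52.9  9.8] depth [53.4  6.7] 0.2248
```

Force has doubled to 8 N and the knob has all but stopped, so it's against the rubber stop. I retreat and verify.

move_arm:
  steps:
    - {"ax":0,"ay":0,"az":0,"x":-1.5,"y":0,"z":0,"fingers":1}
    - {"ax":0,"ay":0,"az":0,"x":-5,"y":0,"z":0,"fingers":1}
    - {"ax":0,"ay":0,"az":0,"x":-8,"y":-2,"z":-3,"fingers":1}
    - {"ax":0,"ay":0,"az":0,"x":-8,"y":-6,"z":-5,"fingers":1}
    - {"ax":0,"ay":0,"az":0,"x":-8,"y":-10,"z":-5,"fingers":1}
    - {"ax":0,"ay":0,"az":0,"x":-8,"y":-14,"z":-5,"fingers":1}
    - {"ax":0,"ay":0,"az":0,"x":-8,"y":-18,"z":-5,"fingers":1}
    - {"ax":0,"ay":0,"az":0,"x":-8,"y":-21,"z":-5,"fingers":1}
    - {"ax":0,"ay":0,"az":0,"x":-8,"y":-21,"z":-5,"fingers":1}
    - {"ax":0,"ay":0,"az":0,"x":-8,"y":-21,"z":-5,"fingers":1}

```text
t: 14.25
tcp_pos: [0.4819, 0.1466, 0.2437]
tool_rot: [[0.972, 0.234, 0.005], [0.234, -0.972, 0.001], [0.005, 0.0, -1.0]]
wrist_force: [-0.0, 0.4, -0.7]
width: -0.004
gripper_force: 0.0
```

Run:
```python
from h import *
rep();red2(.227,'top');red2(.227)
p,d=snap('top');q,e=snap('side')
cv2.imwrite('pics/c7.png',np.hstack([cv2.resize(p[100:300,220:500],(560,400)),cv2.resize(q[130:300,270:390],(240,340))[:, :] if 0 else cv2.resize(q[130:330,270:390],(240,400))])[:,:,::-1])
```

```text
t 14.25 tcp f,l [-57.1 211.6] z 0.2437 F f,l [0.1 0.4] -0.7 w -0.0 toolx in sf deg 0.1180371370312025
top px 161 370.4 161.5 disc ray [55.7  0.2] depth [55.4  0.4] 0.2263
side px 33 305.5 153.2 disc ray [52.2  9.7] depth [52.2  6.8] 0.2241
```

View pics/c7.png

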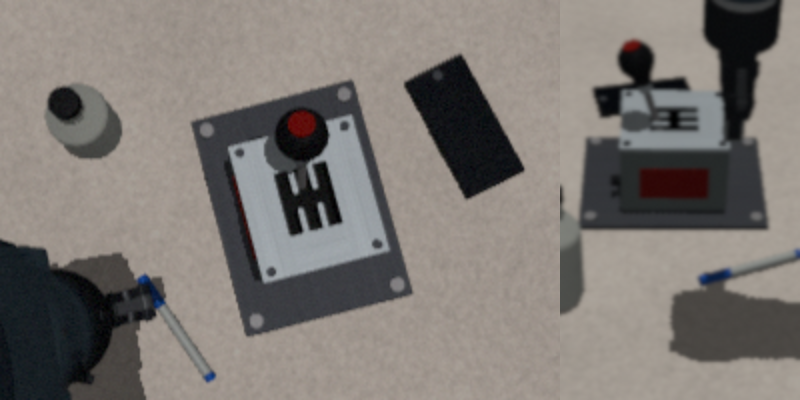

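The lever is at the forward end of the middle slot: the knob shows at crop (302,125), with its disc at f=55 mm against about 54 mm expected. The bottle, phone and marker haven't moved, and the hand is well clear.

```bash
python3 -c "
from rig import manip
print(manip.finish_job())"
```

```text
the job is handed in; nothing more can be done
None
```

The lever is fully home in third, pushed with shut fingers and never gripped; the hand finished clear, the phone, marker and bottle show no movement in the final picture, and the job is handed in (about 14 s on the robot's clock).

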